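# Pin the jig fence and light the joint for inspection

### The job

Lock the jig's fence: take the red-topped lock pin out of its wooden block, push it down through the fence's tongue into the jig board until its collar rests on the tongue, and let go of it. Then draw the yellow and black inspection lamp out of its sloping holster, turn it to point straight down and finish while still holding it raised over the pin, its lens centred above the pin and about 10 cm above the pin's top, so that the joint can be inspected. Leave the other things on the bench where they are.

Things in the scene. Friction and masses are not known exactly. Their poses are not given: they have to be found in the camera images.
- pin: Loose steel lock pin with a red grip, standing upright in pin_block at the start. Origin at the centre of its foot, z up along the pin. Shank 10 mm diameter from z = 0 to 34 mm (its lowest 6 mm taper to 5 mm diameter), collar 26 mm diameter from 34 to 38 mm, round red plastic grip 18 mm diameter from 38 to 74 mm (the top). About 60 g.
- pin_block: Fixed block of pale wood, 70 x 70 x 40 mm, a red band round its foot; origin under its centre. One upright hole, 13.5 mm wide and 38 mm deep, at its centre: the pin's parking place, its collar resting on the top at z = 40 mm. Stands straight on the bench at any yaw.
- jig: Fixed jig board of brown wood, 200 (x) x 240 (y) x 30 mm high, origin under its centre, with a thin card sheet on its far (+x) part. Carries the aluminium fence. Its pin hole is 12.5 mm wide and 28 mm deep, 50 mm from the centre towards -x.
- jig_hole (a point): Centre of the mouth of the hole in the jig board, on its upper face, 30 mm above the bench, under the tongue; axes as jig.
- fence_hole (a point): Centre of the upper mouth of the hole in the fence's tongue, 40 mm above the bench. The tongue is an aluminium plate 60 x 60 x 10 mm lying on the jig board, its 13 mm hole in its middle, lined up with the jig's hole to within 0.6 mm; mouths chamfered by 2 mm. With the pin home, its origin is 6 mm above the bench, its collar on the tongue, its top 80 mm above the bench.
- lamp: Loose square stick 34 x 34 x 155 mm, origin at the centre of the lens face, +z from lens to tail, so it points straight down when +z points up. Lens end black (z 0 to 61 mm), handle yellow. At the start it lies lens down in the holster, +z leaning 45 degrees from vertical towards the holster's +x, y level; side flats face +y and -y. About 160 g, centre of mass 65 to 72 mm from the lens.
- lamp_lens (a point): Centre of the lens face, the lamp's origin; axes as lamp.
- lamp_grip (a point): Point on the lamp's centreline 112 mm from the lens, amid the part of the handle that sticks out of the holster; axes as lamp. At the start about 125 mm above the bench.
- holster: Fixed black sloping holster on a steel foot (170 x 90 x 8 mm); origin on the bench 40 mm from the foot's near (-x) edge. Square channel 38 mm wide inside, 6 mm walls, 85 mm deep, axis rising at 45 degrees towards its +x; open on its upper side except a bridge over the first 45 mm at the lens end: draw the lamp along the slope by 50 mm or more before lifting or turning it.
- holster_mouth (a point): Centre of the holster's open end, on the channel's axis, 85 mm along it from its end stop; axes as holster.
- tape_measure: Bystander: black tape measure 70 x 38 x 62 mm; origin under its centre.
- glue: Bystander: white glue bottle, 60 mm diameter, 150 mm high; origin under its centre.
- cutter: Bystander: green box cutter, 160 mm long, 22 mm high, lying on the bench.
- offcut: Bystander: offcut of honeycomb board 90 x 120 x 18 mm, lying on the bench.
- mallet: Bystander: hammer lying on the bench.
- rule: Bystander: flat steel rule 300 x 30 x 4 mm, lying on the bench.
- pencil: Bystander: red pencil 150 mm long, 8 mm thick, lying on the bench.
- fence (a joint): Slide of the aluminium fence along the jig's y, in m: 0 with the holes lined up, up to 4 mm either way, against about 5 N of friction. The fence bar (24 mm thick, 200 mm long along the jig's y, upper face 66 mm above the bench) stands at the tongue's +x side, its near face 30 mm from the hole.
Things that resemble listed ones, but are neither listed nor needed, are in the scene too. Leave any pink look-alike of the holster alone. Leave any purple look-alike of the lamp alone.

How it is judged:
On the way, in this order (a step that is already met when the one before it is completed fails the run):
1. the pin is home through tongue and jig, collar on the tongue, and let go, with the lamp still in its holster (z of pin in the frame of jig_hole below -0.021 m and horizontal distance between pin and jig_hole below 0.004 m and horizontal distance between pin and fence_hole below 0.004 m and angle between pin's own z axis and vertical below 0.12 rad and contact force between the fingers and pin below 0.1 N and distance of lamp from where it was at the start of the episode below 0.015 m), for 0.2 s.
2. the lamp is drawn clear of the holster (z of lamp in the frame of holster_mouth above 0.01 m and contact force between lamp and holster below 0.1 N and contact force between the fingers and lamp above 1 N), for 0.1 s.
At the end, for the whole second after the job is handed in: Pin home: foot over 21 mm below the jig's upper face, within 4 mm of both holes' centres, 0.12 rad of upright, untouched. Lamp held by the fingers alone, under 0.03 m/s, pointing down within 0.22 rad, lens within 25 mm sideways of the pin and 140 to 230 mm up (z of pin in the frame of jig_hole below -0.021 m and horizontal distance between pin and jig_hole below 0.004 m and horizontal distance between pin and fence_hole below 0.004 m and angle between pin's own z axis and vertical below 0.12 rad and angle between lamp's own z axis and vertical below 0.22 rad and horizontal distance between lamp_lens and pin below 0.025 m and height (world z) of lamp_lens between 0.14 and 0.23 m and linear speed of lamp below 0.03 m/s and contact force between the fingers and lamp above 1 N and contact force between lamp and jig below 0.1 N and contact force between each of lamp, the fingers and pin below 0.1 N and contact force between lamp and holster below 0.1 N); the arm keeps its last pose, push and grip.
It fails at once if a bystander is moved more than 40 mm (distance of any of tape_measure, glue, cutter, offcut, mallet, rule, pencil from where it was at the start of the episode above 0.04 m).
It also fails if it takes over 61 s, if anything falls off the work surface, if the arm or the gripper's body presses on something with over 40 N, if the wrist force passes 120 N, or if a joint passes its speed limit or range.

### The arm

A 7-joint arm with a two-finger parallel gripper is mounted at the origin on the work surface. World frame = base frame: x ahead of the robot, y to its left, z up, the work surface at z = 0. Lengths are in m, angles in rad, forces in N, time in s.
With the tool pointing down it reaches from about 0.425 to 0.875 m from the base axis. Payload 8.4 kg.
Tool frame: the origin (TCP) lies between the finger pads; the fingertips stand 17 mm ahead of it and the grasp point (between the pads) lies 2 mm behind it; z points along the fingers, y is the direction in which the jaws open and shut (so a half turn about z gives the same grasp; the last joint's range is limited). The gripper opens to 87 mm and grips with 3 to 60 N. Pads are 19 mm wide; open, the fingers measure 117 mm over their backs; the gripper's body (75 mm by 190 mm) begins 51 mm behind the grasp point.
Start: joints at [-1.375, 0.333, 0.04, 1.465, -0.013, 1.343, -0.059], TCP at [0.189, 0.622, 0.24] pointing down, gripper open.
Joint ranges: [-2.58, 2.58], [-0.38, 2.09], [-1.3, 1.39], [0.25, 2.4], [-1.5, 4.64], [0.08, 2.09], [-2.65, 2.65]. Speed limits (rad/s): [2.22, 2.22, 2.79, 2.79, 3.14, 3.14, 3.14].

### API

Orientations are given as [roll, pitch, yaw] about the fixed x, y, z axes, in that order (R = Rz(yaw) Ry(pitch) Rx(roll)).
In Python, from rig import robot gives the robot as it stands.
- The arm moves only by the shell command python3 -m jog 'ROWS' [FORCE]. ROWS is text: rows parted by semicolons, each of 5 numbers parted by spaces: the shift along the tool's x, y, z in units of 25 mm (1.0 is 25 mm), then the turn about the tool's z in units of 4 degrees (1.0 is 4 degrees), then the opening, from -1 (shut) to 1 (fully open), so that 0 is half open. A call has 1 to 20 rows; each row shifts and turns the commanded pose from where the row before left it, along the tool's axes as they then stand; what a row does not reach is not made up. A row lasts 1/10 s, in which the tool goes at most 50 mm and 8.59 degrees, less where a joint would pass 70% of its speed; a pose out of reach is approached as far as the arm can. A call with a number of a shift or a turn outside -1 to 1 is refused whole. A call with a gripper value outside its range is refused whole. The fingers move at their own pace and stop on an object; FORCE is the grip in N (left out, the last holds). Time passes only in rows, so rows that do not move let the fingers close. It gives the time, the measured TCP pose, the force and the opening at its end, in the units of the state.
- robot.read_state(): the state, without advancing time (a new reading comes with each control period).
- robot.capture(name): name is "scene" or "top" or "wrist"; returns the picture (400x640x3 uint8, red, green, blue); there is no depth.
- robot.camera_model(name): a dict with "intrinsics" (3x3 intrinsics, pixels), "k1" (the pictures are not rectified: a ray, as slopes to the right and down, at radius r is drawn at 1 + k1 r^2 times it, then the intrinsics apply), "pose" (4x4, takes a point from camera to world coordinates). Camera axes: x right, y down, z forward; pixel columns grow to the right and rows downward; lengths in m; the calibration is good to about 2 mm. A picture is of the moment at which its call begins: read the wrist's pose just before it. camera_model takes no time and is no camera call; for the wrist camera it gives the pose at the moment of the call.
- robot.hand_in(): hands the job in, once; it reports no verdict.
The state is a dict: "time_s": time; "qpos": joint angles; "joint_vel": joint speeds; "joint_efforts": joint torques, N m; "tool_pos": TCP position; "orientation": TCP orientation; "contact_force": force on the tool from outside, world axes, zero at the start; "torque": the same for the moment, N m; "gripper_width": finger opening in m.
Only numpy, scipy, OpenCV 4.12 (cv2) and the standard library are available. Lean on these libraries where they do the work, as an engineer would, in place of code of your own. Each camera call takes 0.05 s, during which the arm holds its last target.

## Working session

There is one attempt and no reset: what is moved stays moved. The work goes in short steps, Python scripts to look and compute and a shell command to move; the robot and the scene stay as the last step left them, time stands still between calls to the robot, and variables do not carry over. Pictures are saved under pics/ and viewed, and the job is handed in when it is done.

```bash
ls; mkdir -p pics
python3 - <<'E'
from rig import robot
import cv2
s=robot.read_state();print({k:v for k,v in s.items()})
for n in ["scene","top","wrist"]:
    m=robot.camera_model(n);print(n,m)
    cv2.imwrite(f"pics/{n}0.png",robot.capture(n)[:,:,::-1])
E
```

```text
pics
{'time_s': 0.0, 'qpos': array([-1.3751626 ,  0.33390116,  0.03985337,  1.4662743 , -0.01337863,
        1.34329157, -0.05850432]), 'joint_vel': array([ 5.58920162e-04,  8.36652772e-04,  1.01372395e-03,  3.26236312e-04,
       -2.47266972e-05,  1.45511406e-03, -6.23442457e-04]), 'joint_efforts': array([-3.48436724e-04, -6.56368518e+01,  1.33500662e+00, -4.03807175e+01,
       -5.97811653e-02,  4.47225245e-02,  1.08657719e-04]), 'tool_pos': array([0.1887708 , 0.62152387, 0.23866379]), 'orientation': array([-3.13998849e+00,  1.23117612e-04,  2.84676159e+00]), 'contact_force': array([-0.55994808,  0.37590589,  0.12920532]), 'torque': array([-0.03019907, -0.04346536,  0.0370901 ]), 'gripper_width': 0.08683007424169947}
scene {'intrinsics': array([[378.41529873,   0.        , 318.16561823],
       [  0.        , 378.41529873, 201.41609042],
       [  0.        ,   0.        ,   1.        ]]), 'k1': -0.011297356917047943, 'pose': array([[ 0.17903281,  0.5159719 , -0.83768744,  1.60619343],
       [ 0.9836331 , -0.07628177,  0.16323911, -0.20783521],
       [ 0.02032652, -0.85320226, -0
[... 399 characters left out ...]
4186e-01,  2.14538353e-03,  1.69411824e-02,
        -1.25238094e-02],
       [-1.70406454e-02, -1.89592953e-01, -9.81714892e-01,
         1.45661014e+00],
       [ 0.00000000e+00,  0.00000000e+00,  0.00000000e+00,
         1.00000000e+00]])}
wrist {'intrinsics': array([[280.04540579,   0.        , 322.92981075],
       [  0.        , 280.04540579, 197.73632971],
       [  0.        ,   0.        ,   1.        ]]), 'k1': -0.036186455154972305, 'pose': array([[ 0.2897885 ,  0.92872425,  0.23128748,  0.12587502],
       [ 0.95709002, -0.28090886, -0.07119627,  0.64104468],
       [-0.001151  ,  0.2419948 , -0.97027686,  0.38395884],
       [ 0.        ,  0.        ,  0.        ,  1.        ]])}
```

View pics/scene0.png

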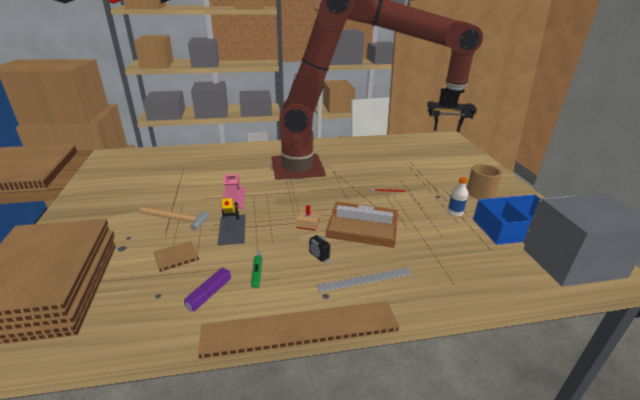

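View pics/top0.png

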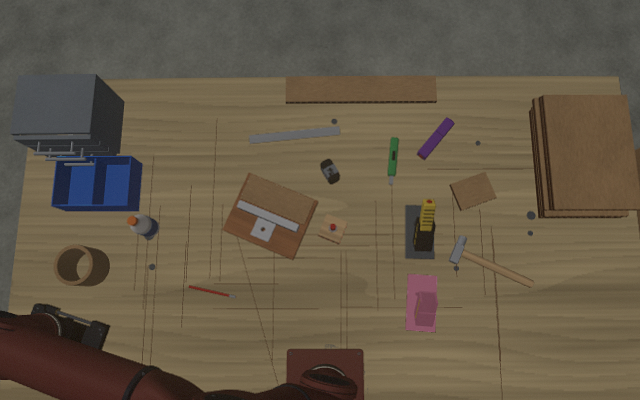

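View pics/wrist0.png

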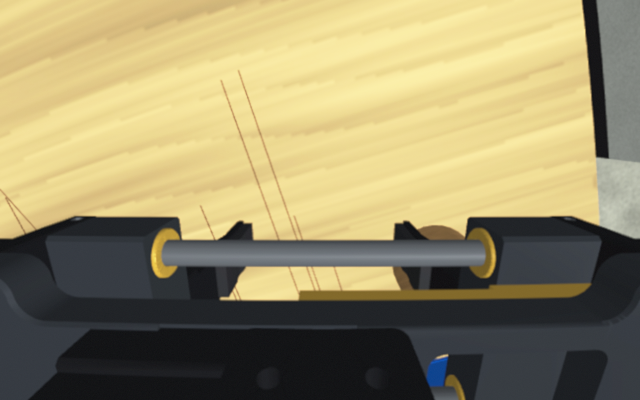

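Run:
```python
import cv2
t=cv2.imread("pics/top0.png")
cv2.imwrite("pics/c1.png",cv2.resize(t[165:265,215:355],None,fx=5.5,fy=5.5,interpolation=cv2.INTER_CUBIC))
cv2.imwrite("pics/c2.png",cv2.resize(t[190:270,385:485],None,fx=7,fy=7,interpolation=cv2.INTER_CUBIC))
t=cv2.imread("pics/scene0.png")
cv2.imwrite("pics/c3.png",cv2.resize(t[170:260,200:410],None,fx=3.8,fy=3.8,interpolation=cv2.INTER_CUBIC))
```

```text
(no output)
```

View pics/c1.png

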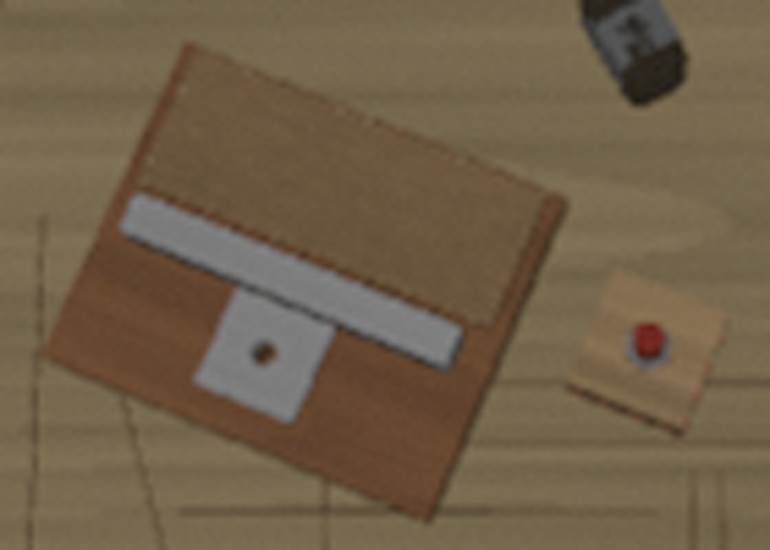

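View pics/c2.png

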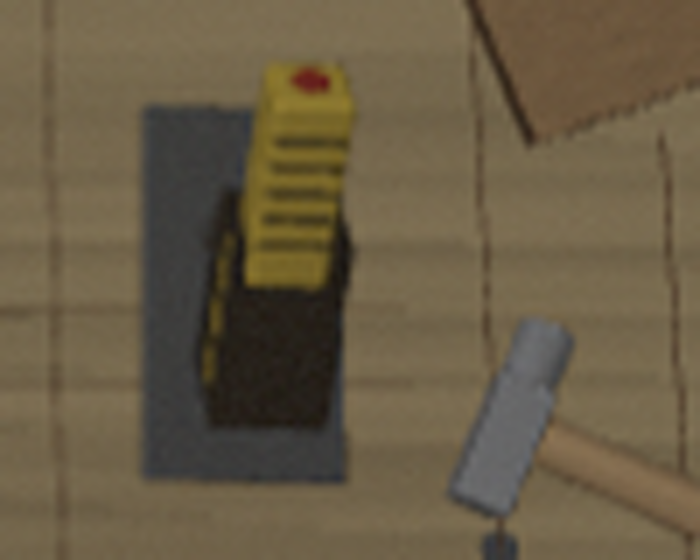

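View pics/c3.png

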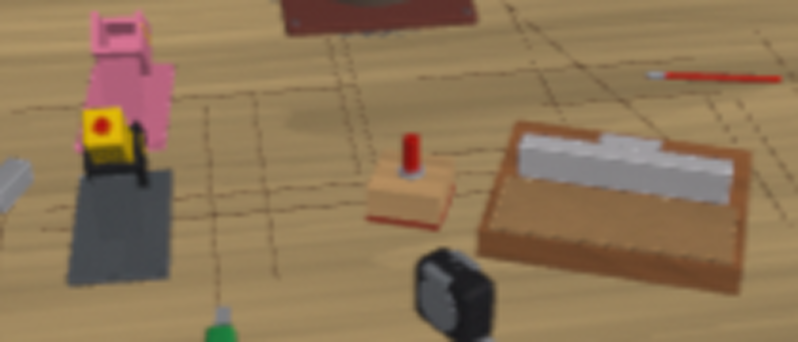

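```bash
cat > h.py <<'E'
from rig import robot
import numpy as np, cv2
def ray(m,u,v):
    K=m["intrinsics"];k=m["k1"]
    d=np.array([[ (u-K[0,2])/K[0,0],(v-K[1,2])/K[1,1]]])[0]
    p=d.copy()
    for _ in range(30): p=d/(1+k*(p@p))
    T=m["pose"];r=T[:3,:3]@np.array([p[0],p[1],1]);return T[:3,3],r
def at(m,u,v,z):
    o,r=ray(m,u,v);return o+r*(z-o[2])/r[2]
def px(m,P):
    T=m["pose"];q=T[:3,:3].T@(np.array(P)-T[:3,3]);a=q[:2]/q[2];a=a*(1+m["k1"]*(a@a))
    K=m["intrinsics"];return np.array([K[0,0]*a[0]+K[0,2],K[1,1]*a[1]+K[1,2]])
def tri(obs):
    A=np.zeros((3,3));b=np.zeros(3)
    for m,u,v in obs:
        o,r=ray(m,u,v);r=r/np.linalg.norm(r);P=np.eye(3)-np.outer(r,r);A+=P;b+=P@o
    return np.linalg.solve(A,b)
def go(P,yaw=None):
    "plan: offset in tool axes, jog units"
    s=robot.read_state();from scipy.spatial.transform import Rotation as R
    Rm=R.from_euler('xyz',s["orientation"]).as_matrix()
    d=Rm.T@(np.array(P)-s["tool_pos"])
    return d/0.025
E
python3 - <<'E'
from h import *
m=robot.camera_model("top")
def c1(X,Y,z): return at(m,(X+.5)/5.5-.5+215,(Y+.5)/5.5-.5+165,z).round(4)
def c2(X,Y,z): return at(m,(X+.5)/7-.5+385,(Y+.5)/7-.5+190,z).round(4)
print("pin top",c1(649,331,.08),"collar",c1(648,346,.042))
print("block top",[c1(*p,.04) for p in [(617,270),(727,318),(683,428),(570,382)]])
print("fence hole",c1(264,352,.04))
print("tongue", [c1(*p,.04) for p in [(236,290),(335,325),(293,423),(195,382)]])
print("jig", [c1(*p,.03) for p in [(188,45),(568,202),(430,520),(45,355)]])
print("bar", [c1(*p,.066) for p in [(135,195),(462,326),(446,370),(122,232)]])
print("foot",[c2(*p,.008) for p in [(143,106),(143,480),(347,480)]])
print("tail",c2(311,78,.125+.043*.707))
E
```

```text
pin top [ 0.4828 -0.0265  0.08  ] collar [ 0.4802 -0.0263  0.042 ]
block top [array([ 0.5238, -0.009 ,  0.04  ]), array([ 0.4964, -0.0707,  0.04  ]), array([ 0.4344, -0.0456,  0.04  ]), array([0.4603, 0.0174, 0.04  ])]
fence hole [0.4774 0.1894 0.04  ]
tongue [array([0.5128, 0.2061, 0.04  ]), array([0.4927, 0.1497, 0.04  ]), array([0.4373, 0.1721, 0.04  ]), array([0.4605, 0.2278, 0.04  ])]
jig [array([0.6587, 0.2394, 0.03  ]), array([0.5651, 0.0189, 0.03  ]), array([0.3841, 0.0956, 0.03  ]), array([0.4773, 0.3154, 0.03  ])]
bar [array([0.5623, 0.2602, 0.066 ]), array([0.4879, 0.0765, 0.066 ]), array([0.4635, 0.085 , 0.066 ]), array([0.5412, 0.2667, 0.066 ])]
foot [array([ 0.5581, -0.2574,  0.008 ]), array([ 0.3887, -0.2518,  0.008 ]), array([ 0.3885, -0.3423,  0.008 ])]
tail [ 0.5401 -0.3014  0.1554]
```

Run:
```python
from h import *
print(go([0.480,-0.0265,0.20]).round(2))
```

```text
[-18.68 -21.42   1.58]
```

```bash
python3 -m jog '-.5 -.5 0 0 1;-.9 -1 0 0 1;-.9 -1 0 0 1;-.9 -1 0 0 1;-.9 -1 0 0 1;-.9 -1 0 0 1;-.9 -1 0 0 1;-.9 -1 0 0 1;-.9 -1 0 0 1;-.9 -1 0 0 1;-.9 -1 0 0 1;-.9 -1 0 0 1;-.9 -1 0 0 1;-.9 -1 0 0 1;-.9 -1 0 0 1;-.9 -1 0 0 1;-.9 -1 0 0 1;-.9 -1 0 0 1;-.9 -1 0 0 1;-.9 -1 0 0 1' 30
python3 - <<'E'
from h import *
print(go([0.480,-0.0265,0.20]).round(2),robot.read_state()['qpos'].round(2))
E
```

```text
time_s: 2.15
tool_pos: [0.4685, 0.0262, 0.2396]
orientation: [3.141, 0.0, 2.847]
contact_force: [-0.1, 0.7, -0.2]
gripper_width: 0.0871
[-1.05 -1.89  1.58] [-0.81 -0.08  0.63  1.91  0.05  1.29  1.09]
```

```bash
python3 -m jog '-.35 -.63 .5 0 0.2;-.35 -.63 .5 0 0.2;-.35 -.63 .58 0 0.2;0 0 0 .75 0.2;0 0 0 .7 0.2;0 0 0 0 .2;0 0 0 0 .2'
python3 - <<'E'
from h import *
print(go([0.480,-0.0265,0.20]).round(2))
m=robot.camera_model("wrist");im=robot.capture("wrist")
np.save("w1.npy",m["pose"])
cv2.imwrite("pics/w1.png",im[:,:,::-1])
print(px(m,[.48,-.0265,.08]))
E
```

```text
time_s: 2.85
tool_pos: [0.4795, -0.0252, 0.2]
orientation: [-3.142, -0.0, 2.747]
contact_force: [-1.3, 0.0, -0.1]
gripper_width: 0.0527
[-0.04 -0.04  0.  ]
[321.58194751 198.39555777]
```

View pics/w1.png

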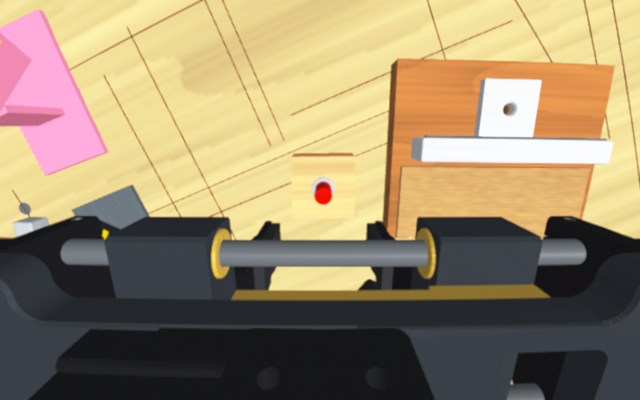

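Run:
```python
import cv2
t=cv2.imread("pics/w1.png")
cv2.imwrite("pics/c4.png",cv2.resize(t[145:225,275:375],None,fx=7,fy=7,interpolation=cv2.INTER_CUBIC))
cv2.imwrite("pics/c5.png",cv2.resize(t[70:150,460:560],None,fx=7,fy=7,interpolation=cv2.INTER_CUBIC))
```

```text
(no output)
```

View pics/c4.png

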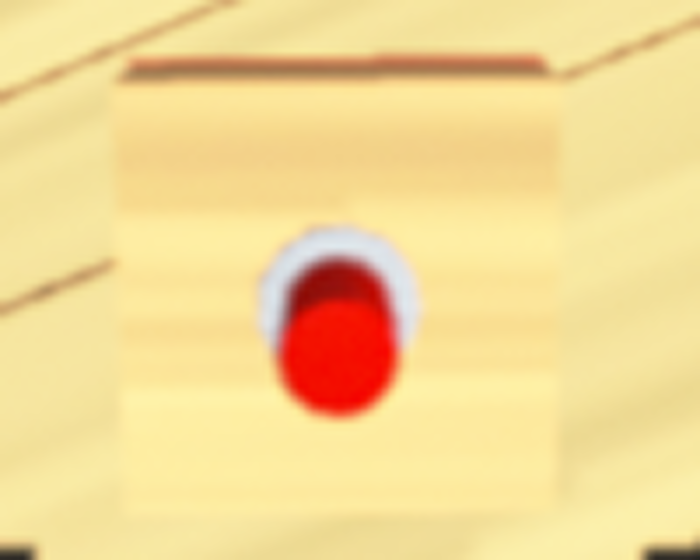

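View pics/c5.png

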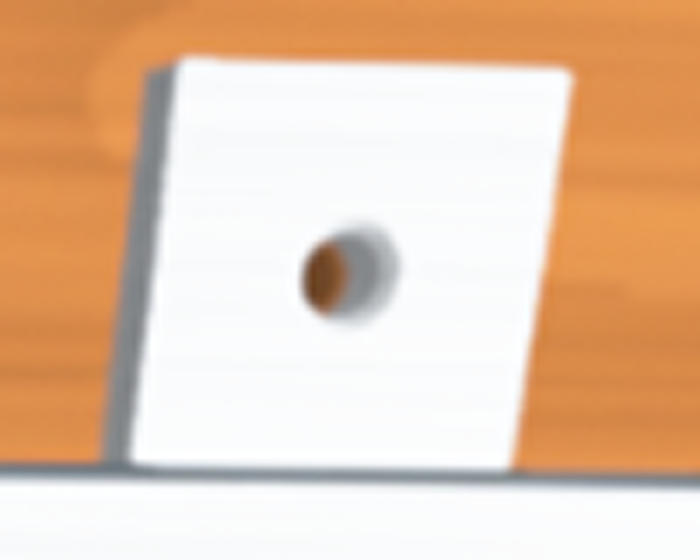

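Run:
```python
from h import *
m=robot.camera_model("wrist");m["pose"]=np.load("w1.npy")
f=lambda X,Y,a,b:((X+.5)/7-.5+a,(Y+.5)/7-.5+b)
print("pin top",at(m,*f(339,357,275,145),.08),"collar",at(m,*f(339,307,275,145),.044))
print("hole",at(m,*f(351,273,460,70),.04))
ax=at(m,*f(180,58,460,70),.04)-at(m,*f(573,70,460,70),.04);print("tongue edge dir",np.degrees(np.arctan2(ax[1],ax[0])))
b=at(m,*f(120,80,275,145),.04)-at(m,*f(560,80,275,145),.04);print("block",np.degrees(np.arctan2(b[1],b[0])))
```

```text
pin top [ 0.47791101 -0.02413273  0.08      ] collar [ 0.47846843 -0.02434657  0.044     ]
hole [0.4750861  0.19160718 0.04      ]
tongue edge dir -112.92365635112422
block -112.55642898238129
```

Run:
```python
from h import *
print(go([0.4785,-0.0247,0.066]).round(2))
```

```text
[ 0.05 -0.    5.36]
```

```bash
python3 -m jog '.05 0 .9 0 0;0 0 .9 0 -.1;0 0 .9 0 -.2;0 0 .9 0 -.2;0 0 .9 0 -.2;0 0 .5 0 -.2;0 0 .36 0 -.2;0 0 0 0 -.2'
python3 - <<'E'
from h import *
m=robot.camera_model("scene");im=robot.capture("scene")
cv2.imwrite("pics/s2.png",cv2.resize(im[140:260,240:400,::-1],None,fx=5,fy=5,interpolation=cv2.INTER_CUBIC))
im=robot.capture("wrist");cv2.imwrite("pics/w2.png",im[:,:,::-1])
E
```

```text
time_s: 3.7
tool_pos: [0.4781, -0.0248, 0.0655]
orientation: [-3.141, -0.001, 2.746]
contact_force: [-0.0, 0.4, 0.7]
gripper_width: 0.0347
```

View pics/s2.png

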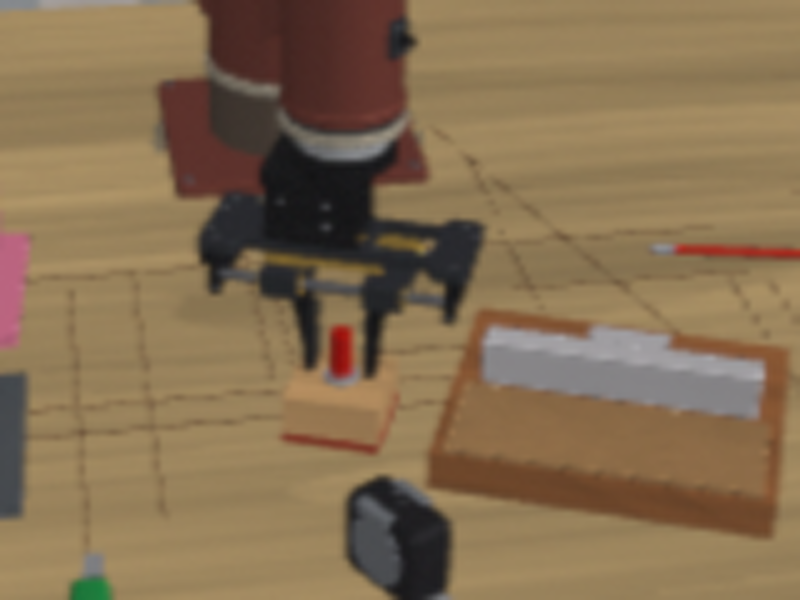

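View pics/w2.png

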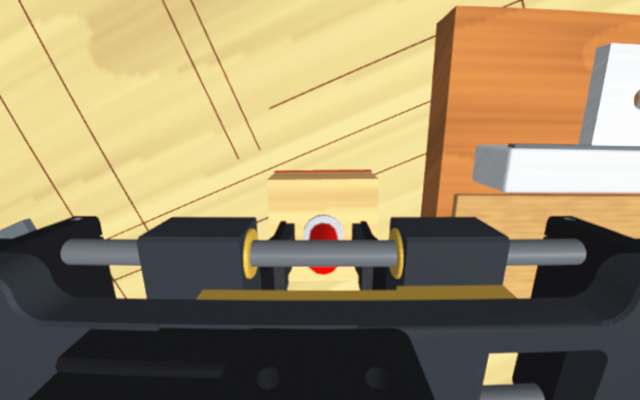

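```bash
python3 -m jog '0 0 0 0 -1;0 0 0 0 -1;0 0 0 0 -1;0 0 0 0 -1;0 0 0 0 -1' 40
python3 - <<'E'
from h import *
m=robot.camera_model("wrist");im=robot.capture("wrist");np.save("w3.npy",m["pose"]);s=robot.read_state();print(s["tool_pos"])
cv2.imwrite("pics/c6.png",cv2.resize(im[170:310,230:420,::-1],None,fx=4,fy=4,interpolation=cv2.INTER_CUBIC))
E
```

```text
time_s: 4.3
tool_pos: [0.4788, -0.0246, 0.0665]
orientation: [3.141, 0.0, 2.746]
contact_force: [-0.7, 0.3, 6.4]
gripper_width: 0.017
[ 0.47877971 -0.02460156  0.06648224]
```

View pics/c6.png

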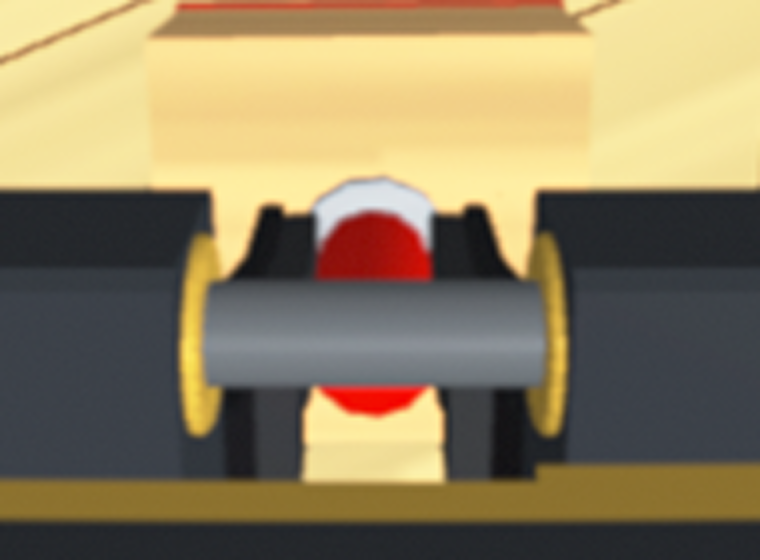

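Run:
```python
from h import *
m=robot.camera_model("wrist")
f=lambda X,Y:((X+.5)/4-.5+230,(Y+.5)/4-.5+170)
s=robot.read_state();y=s["orientation"][2];tx=np.array([np.cos(y),np.sin(y),0]);ty=np.array([np.sin(y),-np.cos(y),0])
a=at(m,*f(376,415),.08)+tx*.009;b=at(m,*f(374,178),.044)-tx*.013
for p in(a,b):
  d=p-s["tool_pos"];print(p,d@tx,d@ty)
```

```text
[ 0.47773924 -0.02355003  0.08      ] 0.0013655329336910121 0.0005688698478123757
[ 0.47852047 -0.02412502  0.044     ] 0.0004229837782805673 0.00033968146180090165
```

```bash
python3 -m jog '0 0 -.5 0 -1;0 0 -1 0 -1;0 0 -1 0 -1;0 0 -1 0 -1;0 0 -.5 0 -1;0 0 0 0 -1' 40
python3 - <<'E'
from h import *
print(robot.read_state()["gripper_width"],go([0.476,0.141,.1665]).round(2))
E
```

```text
time_s: 4.95
tool_pos: [0.4794, -0.0246, 0.1677]
orientation: [3.139, 0.002, 2.746]
contact_force: [0.9, -0.2, -1.4]
gripper_width: 0.017
0.017025388079267286 [2.68 6.06 0.06]
```

```bash
python3 -m jog '.2 .45 0 0 -1;.4 .9 0 0 -1;.4 .9 0 0 -1;.4 .9 0 0 -1;.4 .9 0 0 -1;.4 .9 0 0 -1;.3 .7 0 0 -1;.18 .41 .06 0 -1;0 0 0 0 -1;0 0 0 0 -1;0 0 0 0 -1' 40
python3 - <<'E'
from h import *
m=robot.camera_model("wrist");im=robot.capture("wrist");np.save("w4.npy",m["pose"]);s=robot.read_state();print(s["tool_pos"],s["orientation"])
print(px(m,[.475,.1916,.04]))
cv2.imwrite("pics/w4.png",im[:,:,::-1])
E
```

```text
time_s: 6.05
tool_pos: [0.4751, 0.1397, 0.1643]
orientation: [-3.141, -0.0, 2.744]
contact_force: [-0.1, -0.3, -0.2]
gripper_width: 0.017
[0.47513959 0.13974967 0.16444862] [-3.14128867e+00 -1.04841814e-04  2.74386543e+00]
[371.83757657 176.37624583]
```

View pics/w4.png

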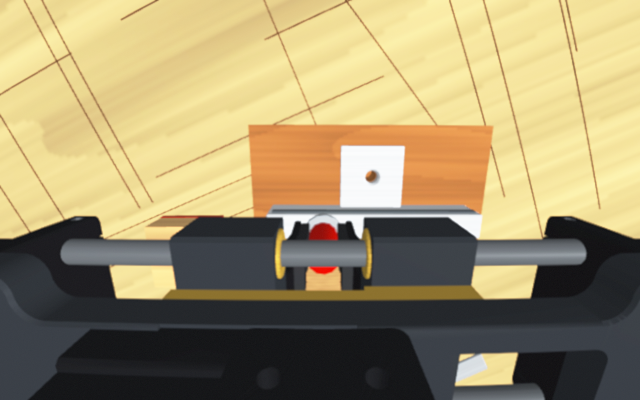

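Run:
```python
import cv2
t=cv2.imread("pics/w4.png")
cv2.imwrite("pics/c7.png",cv2.resize(t[140:210,335:415],None,fx=9,fy=8,interpolation=cv2.INTER_CUBIC))
```

```text
(no output)
```

View pics/c7.png

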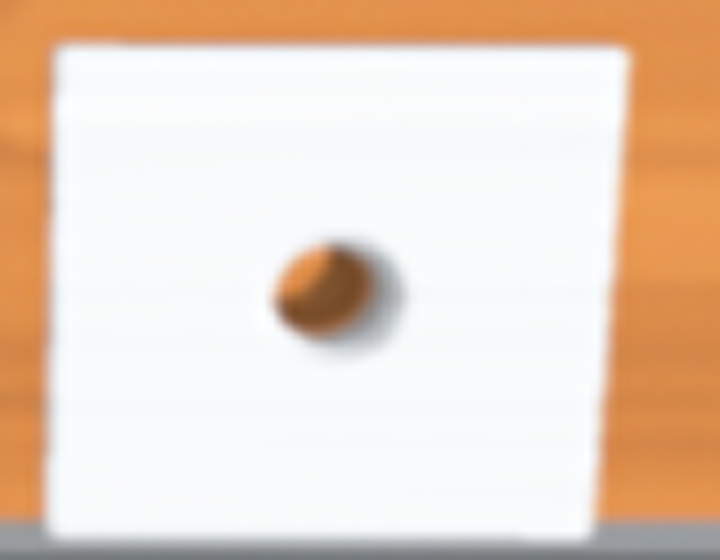

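Run:
```python
from h import *
m=robot.camera_model("wrist")
f=lambda X,Y:((X+.5)/9-.5+335,(Y+.5)/8-.5+140)
c=np.mean([at(m,*f(*p),.04) for p in [(55,45),(630,45),(592,537),(48,537)]],axis=0)
h=at(m,*f(343,298),.04)
e=at(m,*f(55,45),.04)-at(m,*f(630,45),.04)
print(c,h,np.linalg.norm(e),np.degrees(np.arctan2(e[1],e[0])))
s=robot.read_state();y=s["orientation"][2];tx=np.array([np.cos(y),np.sin(y),0]);ty=np.array([np.sin(y),-np.cos(y),0])
for q in (c,h):
  d=q-s["tool_pos"]; d=d-tx*.0008-ty*.0004
  print((d@tx)/.025,(d@ty)/.025)
```

```text
[0.47531386 0.19122492 0.04      ] [0.47586755 0.19232434 0.04      ] 0.060873977288047144 -112.60369291715965
0.7590772887720628 1.884991132601786
0.7556915529565794 1.9341139578005495
```

```bash
python3 -m jog '.25 .6 0 0 -1;.25 .65 0 0 -1;.26 .64 0 0 -1;0 0 0 0 -1;0 0 0 0 -1' 40; for i in 1 2 3 4; do python3 -m jog '0 0 0 0 -1' | sed -n 2,4p; done
```

```text
time_s: 6.6
tool_pos: [0.4756, 0.1925, 0.1644]
orientation: [-3.141, 0.0, 2.747]
contact_force: [0.9, 0.3, -0.5]
gripper_width: 0.0167
tool_pos: [0.4758, 0.1914, 0.1645]
orientation: [-3.141, 0.0, 2.745]
contact_force: [-0.3, 0.2, -1.8]
tool_pos: [0.4759, 0.1912, 0.1646]
orientation: [-3.141, 0.0, 2.745]
contact_force: [-0.2, -0.1, -1.0]
tool_pos: [0.4759, 0.1913, 0.1646]
orientation: [3.141, 0.0, 2.745]
contact_force: [-0.2, -0.9, -0.2]
tool_pos: [0.4758, 0.1915, 0.1646]
orientation: [3.142, -0.0, 2.745]
contact_force: [0.4, 0.7, -0.4]
```

```bash
python3 -m jog '0 0 .8 0 -1;0 0 .8 0 -1;0 0 .7 0 -1;0 0 0 0 -1;0 0 0 0 -1;0 0 0 0 -1' 40
python3 - <<'E'
from h import *
im=robot.capture("scene")
cv2.imwrite("pics/s3.png",cv2.resize(im[150:250,300:420,::-1],None,fx=6,fy=6,interpolation=cv2.INTER_CUBIC))
im=robot.capture("wrist")
cv2.imwrite("pics/w5.png",cv2.resize(im[130:310,220:430,::-1],None,fx=3.3,fy=3.3,interpolation=cv2.INTER_CUBIC))
E
```

```text
time_s: 7.6
tool_pos: [0.4764, 0.192, 0.1081]
orientation: [3.14, 0.001, 2.745]
contact_force: [0.1, -0.1, -0.3]
gripper_width: 0.0171
```

View pics/s3.png

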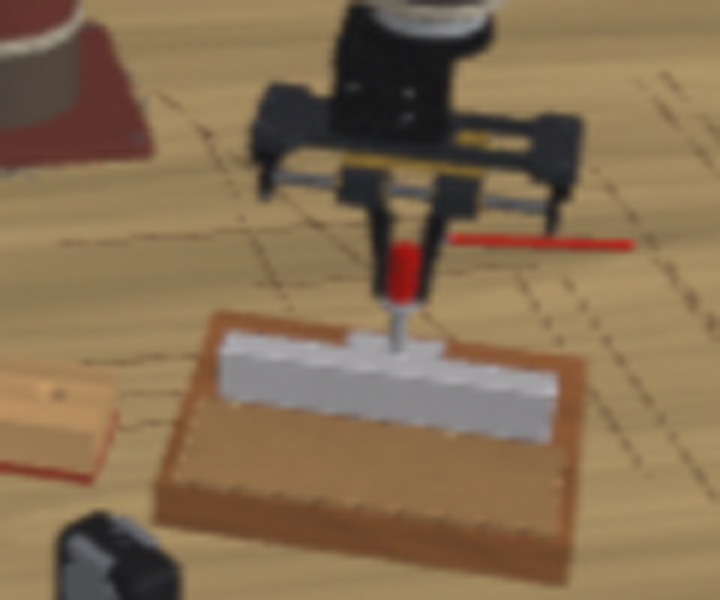

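View pics/w5.png

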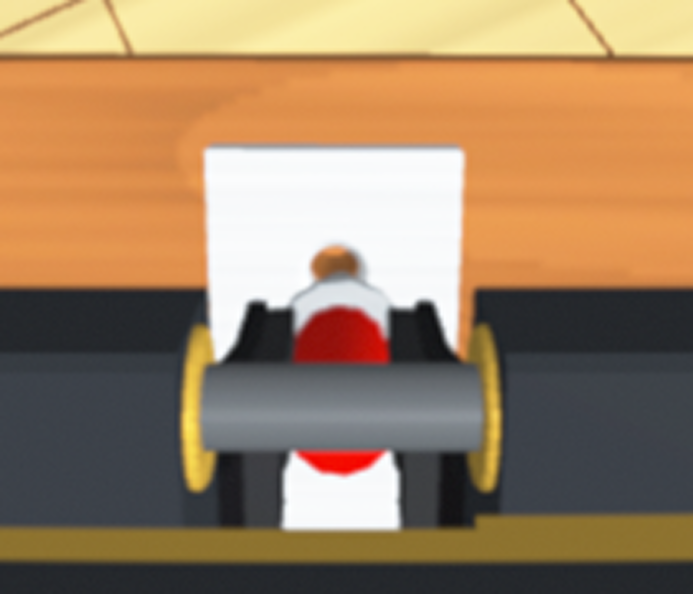

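Run:
```python
from h import *
m=robot.camera_model("wrist")
f=lambda X,Y:((X+.5)/3.3-.5+220,(Y+.5)/3.3-.5+130)
s=robot.read_state();y=s["orientation"][2];tx=np.array([np.cos(y),np.sin(y),0]);ty=np.array([np.sin(y),-np.cos(y),0])
q=lambda n,P:print(n,[(1000*((P-s["tool_pos"])@a)).round(2) for a in(tx,ty)])
q("tongue mid far",(at(m,*f(205,147),.04)+at(m,*f(463,149),.04))/2-tx*.03)
q("tongue mid y320",(at(m,*f(210,320),.04)+at(m,*f(460,320),.04))/2)
q("hole",at(m,*f(337,264),.04))
q("pin collar",at(m,*f(341,279),.044+.042)-tx*.013)
q("pin top",at(m,*f(341,474),.08+.042)+tx*.009)
```

```text
tongue mid far [np.float64(1.06), np.float64(-1.24)]
tongue mid y320 [np.float64(-11.39), np.float64(-1.05)]
hole [np.float64(2.88), np.float64(-0.56)]
pin collar [np.float64(0.53), np.float64(0.31)]
pin top [np.float64(1.69), np.float64(0.26)]
```

```bash
python3 -m jog '0 -.045 0 0 -1;0 0 .2 0 -1;0 0 .2 0 -1;0 0 .2 0 -1;0 0 .1 0 -1;0 0 0 0 -1' 40
```

```text
time_s: 8.3
tool_pos: [0.4751, 0.1906, 0.089]
orientation: [-3.141, -0.0, 2.746]
contact_force: [0.2, -0.3, -1.0]
gripper_width: 0.0171
```

```bash
python3 -m jog '0 0 .2 0 -1;0 0 .2 0 -1;0 0 .2 0 -1;0 0 .2 0 -1;0 0 0 0 -1' 40;python3 -m jog '0 0 .1 0 -1;0 0 0 0 -1'
```

```text
time_s: 8.8
tool_pos: [0.4749, 0.1905, 0.0687]
orientation: [-3.14, -0.001, 2.745]
contact_force: [-0.1, -0.4, -0.4]
gripper_width: 0.0169
time_s: 9.0
tool_pos: [0.4753, 0.1907, 0.0669]
orientation: [-3.141, -0.0, 2.746]
contact_force: [-0.3, -0.5, -0.3]
gripper_width: 0.0171
```

```bash
python3 -m jog '0 0 .06 0 -1;0 0 0 0 -1';python3 -m jog '0 0 .05 0 -1;0 0 0 0 -1;0 0 0 0 -1'
```

```text
time_s: 9.2
tool_pos: [0.4756, 0.191, 0.0664]
orientation: [3.141, -0.0, 2.745]
contact_force: [-3.4, -1.5, 8.9]
gripper_width: 0.0171
time_s: 9.5
tool_pos: [0.476, 0.1916, 0.0663]
orientation: [3.139, -0.0, 2.746]
contact_force: [-8.1, -2.3, 21.8]
gripper_width: 0.0169
```

```bash
python3 -m jog '0 0 -.08 0 -1;0 0 0 0 -.5;0 0 0 0 -.3;0 0 0 0 -.2;0 0 0 0 -.2;0 0 -.3 0 -.2;0 0 -1 0 -.2;0 0 -1 0 -.2;0 0 -1 0 -.2;0 0 -1 0 -.2;0 0 -.7 0 -.2;0 0 0 0 -.2'
python3 - <<'E'
from h import *
im=robot.capture("scene")
cv2.imwrite("pics/s4.png",cv2.resize(im[150:250,300:420,::-1],None,fx=6,fy=6,interpolation=cv2.INTER_CUBIC))
m=robot.camera_model("wrist");im=robot.capture("wrist")
cv2.imwrite("pics/w6.png",cv2.resize(im[130:310,220:430,::-1],None,fx=3.3,fy=3.3,interpolation=cv2.INTER_CUBIC))
E
```

```text
time_s: 10.7
tool_pos: [0.4767, 0.1913, 0.1942]
orientation: [3.138, 0.002, 2.745]
contact_force: [-0.5, 0.2, 0.4]
gripper_width: 0.0348
```

View pics/s4.png

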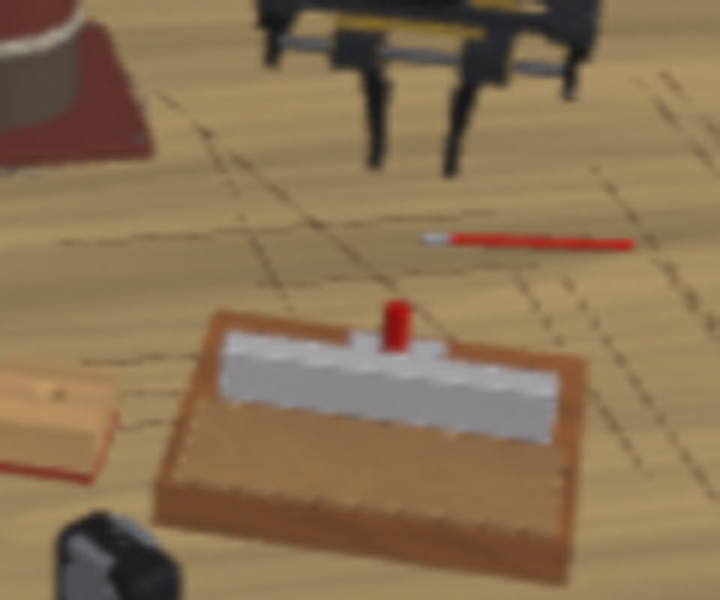

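View pics/w6.png

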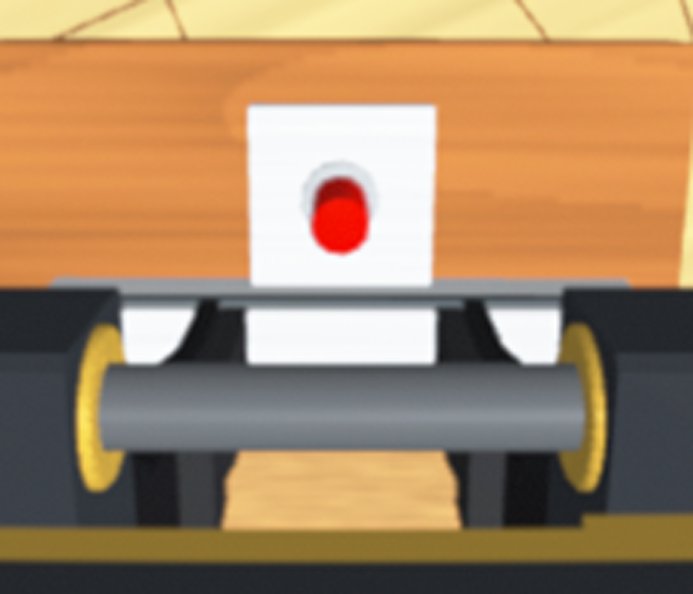

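Run:
```python
from h import *
print(go([0.50,-0.2995,0.235]).round(2),robot.read_state()['qpos'].round(2))
```

```text
[ -8.48 -17.71  -1.75] [-0.98  0.08  0.54  1.88 -0.04  1.19  0.75]
```

```bash
python3 -m jog '0 0 -.5 0 .3;-.3 -.6 -.5 0 .3;-.47 -.98 -.5 0 .3;-.47 -.98 -.25 0 .3;-.47 -.98 0 0 .3;-.47 -.98 0 0 .3;-.47 -.98 0 0 .3;-.47 -.98 0 0 .3;-.47 -.98 0 0 .3;-.47 -.98 0 0 .3;-.47 -.98 0 0 .3;-.47 -.98 0 0 .3;-.47 -.98 0 0 .3;-.47 -.98 0 0 .3;-.47 -.98 0 0 .3;-.47 -.98 0 0 .3;-.47 -.98 0 0 .3;-.47 -.98 0 0 .3;-.47 -.98 0 0 .3;-.47 -.98 0 0 .3'
python3 -m jog '0 0 0 -.9 .3;0 0 0 -.9 .3;0 0 0 -.9 .3;0 0 0 -.9 .3;0 0 0 -.8 .3;0 0 0 -.8 .3;0 0 0 0 .3;0 0 0 0 .3'
python3 - <<'E'
from h import *
print(go([0.50,-0.2995,0.235]).round(2),robot.read_state()['qpos'].round(2))
m=robot.camera_model("wrist");im=robot.capture("wrist");np.save("w7.npy",m["pose"])
cv2.imwrite("pics/w7.png",im[:,:,::-1])
E
```

```text
time_s: 12.8
tool_pos: [0.5006, -0.3164, 0.2357]
orientation: [-3.142, -0.0, 2.745]
contact_force: [0.1, -0.9, 1.0]
gripper_width: 0.0568
time_s: 13.6
tool_pos: [0.5009, -0.3151, 0.2355]
orientation: [-3.142, 0.0, 3.106]
contact_force: [0.6, -0.4, -0.2]
gripper_width: 0.0567
[0.06 0.62 0.02] [-0.25  0.29  0.91  1.65 -0.24  1.31  2.23]
```

View pics/w7.png

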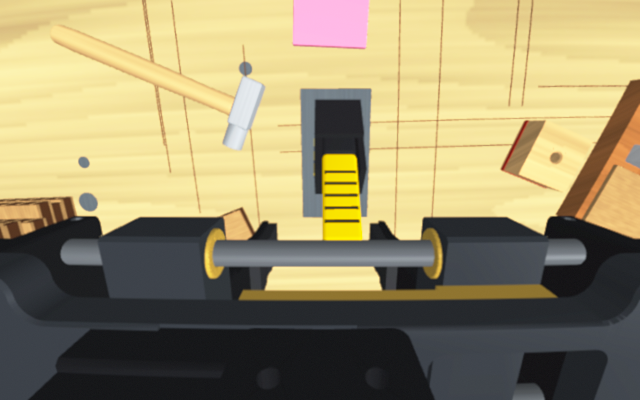

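Run:
```python
import cv2
t=cv2.imread("pics/w7.png")
cv2.imwrite("pics/c8.png",cv2.resize(t[80:260,280:390],None,fx=5,fy=3.3,interpolation=cv2.INTER_CUBIC))
```

```text
(no output)
```

View pics/c8.png

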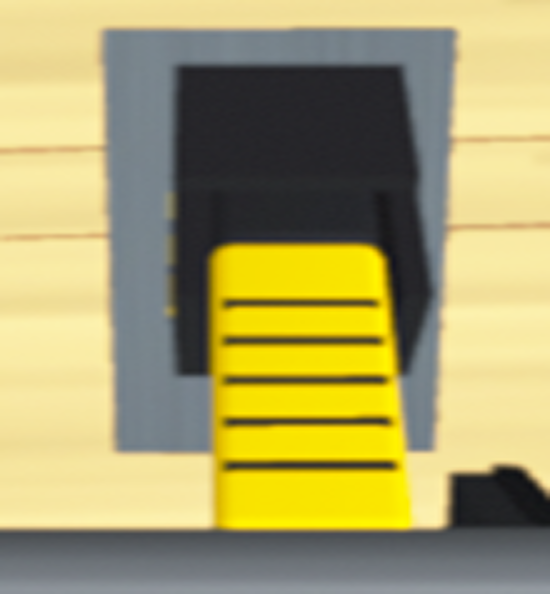

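Run:
```python
from h import *
m=robot.camera_model("wrist");m["pose"]=np.load("w7.npy")
f=lambda X,Y:((X+.5)/5-.5+280,(Y+.5)/3.3-.5+80)
F=[at(m,*f(*p),.008) for p in [(103,30),(456,30),(435,450),(116,450)]]
for p in F: print(p.round(4))
d1=F[3]-F[0];d2=F[2]-F[1];print("yaw",[np.degrees(np.arctan2(d[1],d[0])) for d in(d1,d2)])
c=(F[0]+F[1])/2; print("near mid",c, "far mid",(F[2]+F[3])/2)
a=at(m,*f(211,250),.101);b=at(m,*f(384,250),.101);print("s61",a,b)
# s=112 top face z .137
# rays at row 527
z=.137
print(at(m,*f(217,527),z),at(m,*f(411,527),z))
```

```text
[ 0.386  -0.3393  0.008 ]
[ 0.389  -0.2506  0.008 ]
[ 0.5565 -0.2556  0.008 ]
[ 0.5534 -0.3446  0.008 ]
yaw [np.float64(-1.8112489644157477), np.float64(-1.7252194213728866)]
near mid [ 0.38748694 -0.29494377  0.008     ] far mid [ 0.5549526 -0.3001136  0.008    ]
s61 [ 0.46159454 -0.31450664  0.101     ] [ 0.46276143 -0.28015589  0.101     ]
[ 0.53590385 -0.31590374  0.137     ] [ 0.53719028 -0.27972571  0.137     ]
```

Run:
```python
from h import *
print(go([0.519,-0.2987,0.132]).round(2))
```

```text
[-0.69  0.67  4.14]
```

```bash
python3 -m jog '-.35 .33 0 0 .3;-.34 .34 0 0 .3;0 0 .5 0 .3;0 0 .9 0 .3;0 0 .9 0 .3;0 0 .9 0 .3;0 0 .6 0 .3;0 0 .34 0 .3;0 0 0 0 .3;0 0 0 0 .3'
python3 - <<'E'
from h import *
print(go([0.519,-0.2987,0.132]).round(2))
im=robot.capture("scene")
cv2.imwrite("pics/s5.png",cv2.resize(im[140:270,170:310,::-1],None,fx=4.5,fy=4.5,interpolation=cv2.INTER_CUBIC))
im=robot.capture("wrist")
cv2.imwrite("pics/w8.png",im[:,:,::-1])
E
```

```text
time_s: 14.65
tool_pos: [0.5196, -0.2986, 0.1322]
orientation: [-3.141, 0.001, 3.109]
contact_force: [0.8, 0.4, 0.3]
gripper_width: 0.0567
[ 0.02 -0.01  0.01]
```

View pics/s5.png

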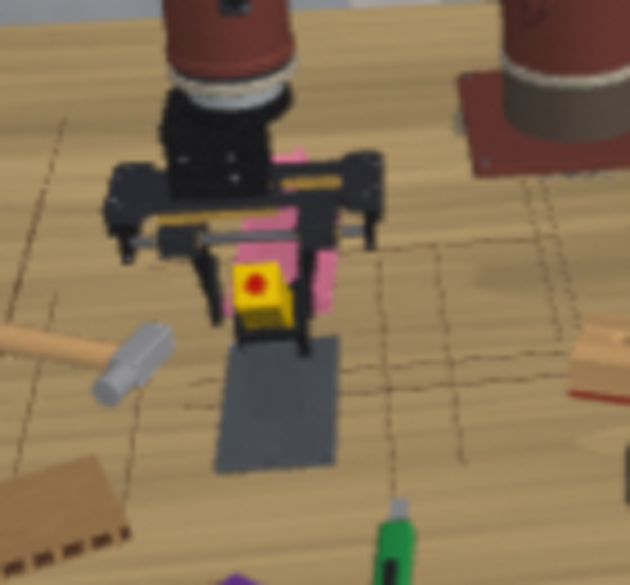

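View pics/w8.png

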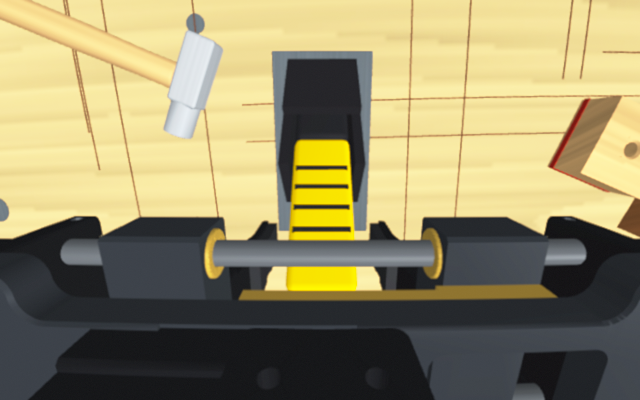

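```bash
python3 -m jog '0 0 0 0 -1;0 0 0 0 -1;0 0 0 0 -1;0 0 0 0 -1;0 0 0 0 -1;-.2 0 -.2 0 -1;-.3 0 -.3 0 -1;-.4 0 -.4 0 -1;-.4 0 -.4 0 -1;-.4 0 -.4 0 -1' 40
python3 - <<'E'
from h import *
im=robot.capture("scene")
cv2.imwrite("pics/s6.png",cv2.resize(im[100:270,150:330,::-1],None,fx=3.5,fy=3.5,interpolation=cv2.INTER_CUBIC))
E
```

```text
time_s: 15.75
tool_pos: [0.5625, -0.2995, 0.1748]
orientation: [-3.142, -0.0, 3.109]
contact_force: [-1.1, 1.1, -1.6]
gripper_width: 0.0337
```

View pics/s6.png

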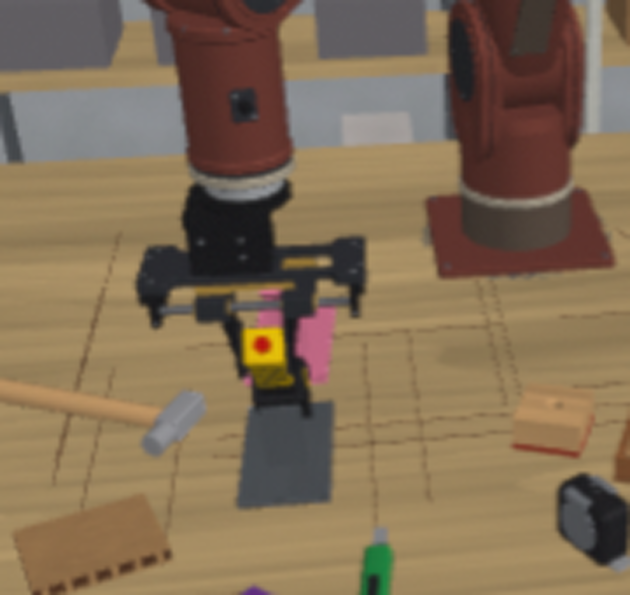

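Drawing well (TCP moved 60 mm along the slope, still tilted). Continuing clear of the mouth and up.

```bash
python3 -m jog '-.4 0 -.4 0 -1;-.4 0 -.4 0 -1;-.4 0 -.4 0 -1;-.4 0 -.4 0 -1;-.4 0 -.4 0 -1;0 0 -.7 0 -1;0 0 -1 0 -1;0 0 -.7 0 -1;0 0 0 0 -1;0 0 0 0 -1;0 0 0 0 -1' 40
python3 - <<'E'
from h import *
im=robot.capture("scene")
cv2.imwrite("pics/s7.png",cv2.resize(im[100:270,150:330,::-1],None,fx=3.5,fy=3.5,interpolation=cv2.INTER_CUBIC))
im=robot.capture("wrist")
cv2.imwrite("pics/w9.png",im[:,:,::-1])
E
```

```text
time_s: 16.9
tool_pos: [0.6115, -0.3008, 0.2826]
orientation: [3.141, -0.002, 3.109]
contact_force: [-0.2, 0.2, -2.1]
gripper_width: 0.034
```

View pics/s7.png

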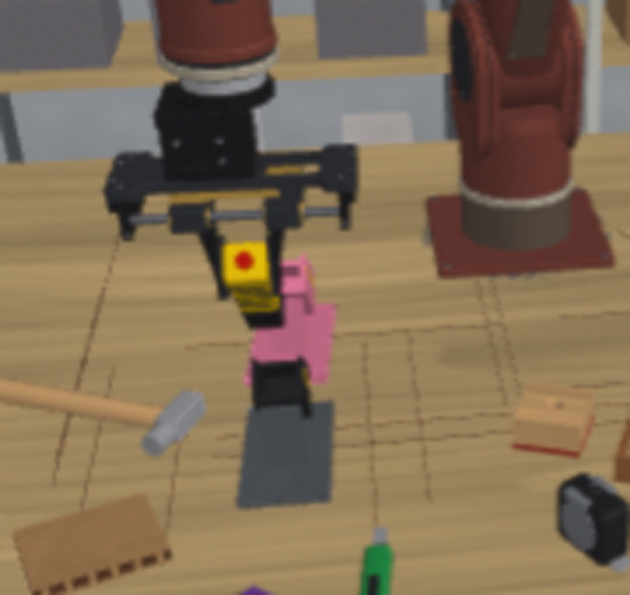

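View pics/w9.png

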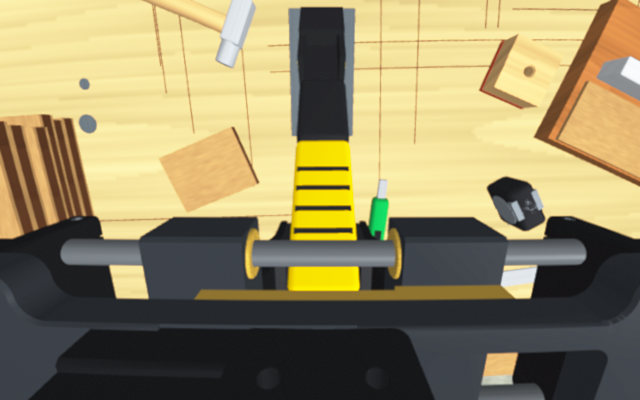

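```bash
python3 -m jog '0 0 0 0 -1;0 0 0 0 -1;0 0 0 0 -1' 15;python3 -m jog '0 0 0 0 -1;0 0 0 0 -1;0 0 0 0 -1' 9
python3 - <<'E'
from h import *
im=robot.capture("wrist")
cv2.imwrite("pics/w10.png",im[:300:2,::2,::-1])
E
```

```text
time_s: 17.3
tool_pos: [0.6117, -0.3013, 0.2839]
orientation: [-3.142, -0.0, 3.109]
contact_force: [-0.0, -1.4, -1.3]
gripper_width: 0.0339
time_s: 17.6
tool_pos: [0.6117, -0.3013, 0.2841]
orientation: [-3.142, 0.0, 3.109]
contact_force: [0.1, -0.4, -1.4]
gripper_width: 0.0338
```

View pics/w10.png

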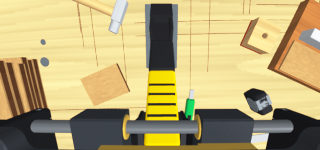

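```bash
python3 -m jog '0 0 0 0 -1;0 0 0 0 -1;0 0 0 0 -1' 5
python3 - <<'E'
from h import *
im=robot.capture("wrist")
cv2.imwrite("pics/w11.png",im[:300:2,::2,::-1])
E
```

```text
time_s: 17.95
tool_pos: [0.6117, -0.3013, 0.2841]
orientation: [3.142, -0.0, 3.109]
contact_force: [0.6, 0.3, -1.1]
gripper_width: 0.0341
```

View pics/w11.png

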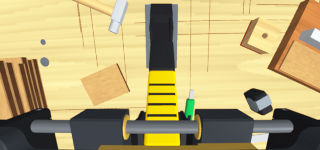

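```bash
python3 -m jog '0 0 0 0 -1;0 0 0 0 -1;0 0 0 0 -1' 3
python3 - <<'E'
from h import *
im=robot.capture("wrist")
cv2.imwrite("pics/w12.png",im[:300:2,::2,::-1])
E
```

```text
time_s: 18.3
tool_pos: [0.6118, -0.3013, 0.2841]
orientation: [-3.142, 0.0, 3.109]
contact_force: [0.8, 0.4, -1.9]
gripper_width: 0.0341
```

View pics/w12.png

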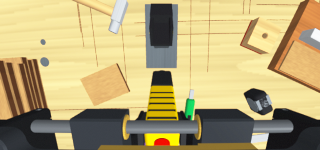

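```bash
python3 -m jog '0 0 0 0 -1;0 0 0 0 -1;0 0 0 0 -1' 3
python3 - <<'E'
from h import *
im=robot.capture("wrist")
cv2.imwrite("pics/w13.png",im[:300,:,::-1])
im=robot.capture("scene")
cv2.imwrite("pics/s8.png",cv2.resize(im[100:270,150:330,::-1],None,fx=3.5,fy=3.5,interpolation=cv2.INTER_CUBIC))
E
```

```text
time_s: 18.65
tool_pos: [0.6117, -0.3013, 0.2841]
orientation: [-3.142, -0.0, 3.109]
contact_force: [-0.2, 0.6, -2.0]
gripper_width: 0.034
```

View pics/w13.png

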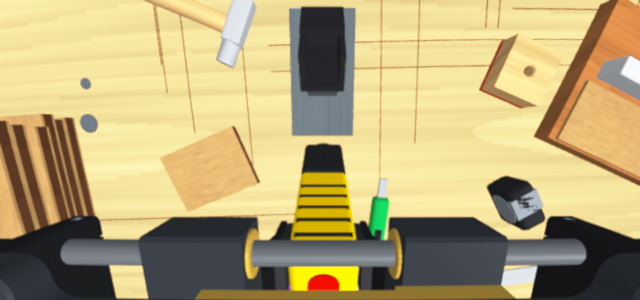

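View pics/s8.png

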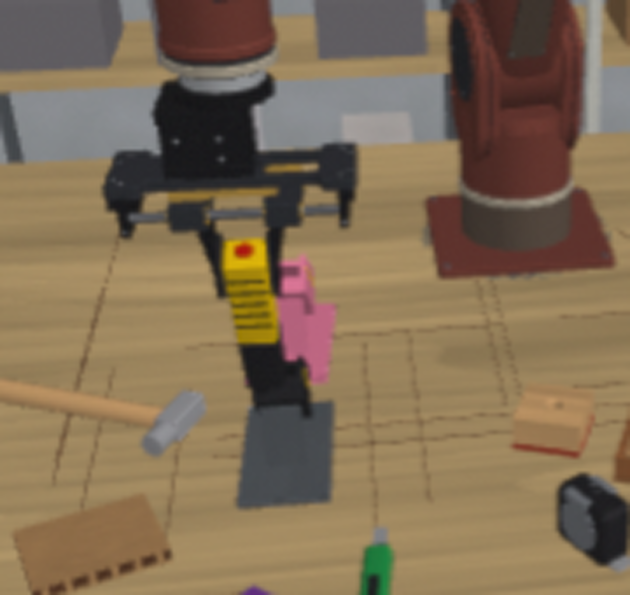

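```bash
cat > tilt.py <<'E'
from h import *
def pred(G,yaw,th,sg=.125):
    # lamp axis a leaning th towards direction h (horizontal)
    h=np.array([np.cos(yaw),np.sin(yaw),0]);a=np.cos(th)*np.array([0,0,1])+np.sin(th)*h
    n=np.cos(th)*h-np.sin(th)*np.array([0,0,1]);w=np.cross(np.array([0,0,1]),h)
    L=G-sg*a
    return L,a,n,w
if __name__=="__main__":
    import sys
    s=robot.read_state();G=s["tool_pos"]-0;G=G+[0,0,.002];yaw=s["orientation"][2]+np.pi
    m=robot.camera_model("wrist");ms=robot.camera_model("scene")
    for d in range(0,46,5):
        L,a,n,w=pred(G,yaw,np.radians(d))
        print(d,"wrist lens near edge",px(m,L-.017*n).round(0),"black/yel",px(m,L+.061*a-.017*n).round(0),"tail dot",px(m,L+.155*a).round(0),"| scene tail",px(ms,L+.155*a).round(0),"b/y far face",px(ms,L+.061*a+.017*n).round(0))
E
python3 tilt.py
```

```text
0 wrist lens near edge [323. 180.] black/yel [323. 194.] tail dot [322. 279.] | scene tail [219. 168.] b/y far face [223. 200.]
5 wrist lens near edge [323. 169.] black/yel [323. 187.] tail dot [322. 284.] | scene tail [219. 169.] b/y far face [223. 199.]
10 wrist lens near edge [323. 158.] black/yel [323. 181.] tail dot [322. 288.] | scene tail [219. 169.] b/y far face [223. 198.]
15 wrist lens near edge [323. 147.] black/yel [323. 175.] tail dot [322. 292.] | scene tail [219. 170.] b/y far face [223. 197.]
20 wrist lens near edge [323. 136.] black/yel [323. 169.] tail dot [322. 296.] | scene tail [219. 170.] b/y far face [223. 196.]
25 wrist lens near edge [323. 125.] black/yel [323. 163.] tail dot [322. 299.] | scene tail [219. 171.] b/y far face [223. 195.]
30 wrist lens near edge [323. 114.] black/yel [323. 157.] tail dot [322. 302.] | scene tail [219. 172.] b/y far face [223. 194.]
35 wrist lens near edge [323. 103.] black/yel [323. 152.] tail dot [322. 304.] | scene tail [219. 173.] b/y far face [223. 192.]
40 wrist lens near edge [323.  91.] black/yel [323. 147.] tail dot [322. 306.] | scene tail [219. 173.] b/y far face [223. 191.]
45 wrist lens near edge [323.  80.] black/yel [323. 142.] tail dot [322. 307.] | scene tail [219. 174.] b/y far face [223. 189.]
```

```bash
python3 -m jog '.8 0 0 0 -1;.6 0 0 0 -1;.45 0 0 0 -1;.3 0 0 0 -1;.2 0 0 0 -1;.1 0 0 0 -1;.05 0 0 0 -1;0 0 0 0 -1;0 0 0 0 -1' 3
python3 - <<'E'
from h import *
im=robot.capture("wrist")
cv2.imwrite("pics/w14.png",cv2.resize(im[100:300,240:410,::-1],None,fx=3,fy=3))
E
python3 tilt.py | head -6
```

```text
time_s: 19.65
tool_pos: [0.5496, -0.2991, 0.284]
orientation: [-3.141, -0.0, 3.109]
contact_force: [0.1, -0.0, -1.2]
gripper_width: 0.0341
0 wrist lens near edge [323. 180.] black/yel [323. 194.] tail dot [322. 279.] | scene tail [221. 159.] b/y far face [224. 189.]
5 wrist lens near edge [323. 169.] black/yel [323. 187.] tail dot [322. 284.] | scene tail [221. 159.] b/y far face [224. 189.]
10 wrist lens near edge [323. 158.] black/yel [323. 181.] tail dot [322. 288.] | scene tail [221. 160.] b/y far face [224. 188.]
15 wrist lens near edge [323. 147.] black/yel [323. 175.] tail dot [322. 292.] | scene tail [221. 160.] b/y far face [224. 187.]
20 wrist lens near edge [323. 136.] black/yel [323. 169.] tail dot [322. 296.] | scene tail [221. 161.] b/y far face [224. 186.]
25 wrist lens near edge [323. 125.] black/yel [323. 163.] tail dot [322. 300.] | scene tail [221. 162.] b/y far face [225. 185.]
```

View pics/w14.png

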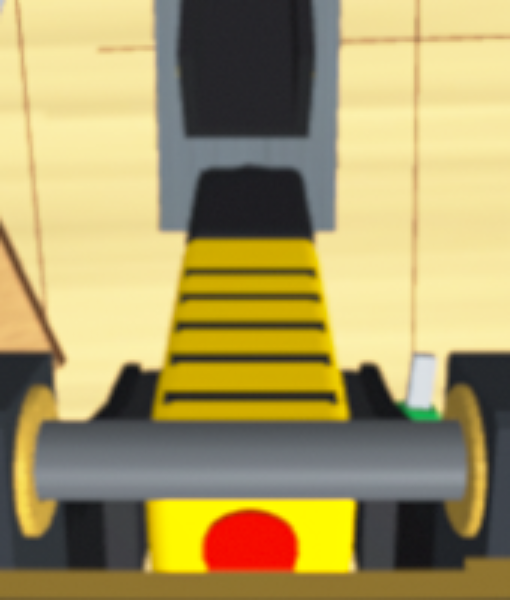

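```bash
python3 -m jog '1 0 0 0 -1;.7 0 0 0 -1;.5 0 0 0 -1;.35 0 0 0 -1;.2 0 0 0 -1;.1 0 0 0 -1;.05 0 0 0 -1;0 0 0 0 -1;0 0 0 0 -1' 3
python3 - <<'E'
from h import *
im=robot.capture("wrist")
cv2.imwrite("pics/w15.png",cv2.resize(im[100:300,240:410,::-1],None,fx=3,fy=3))
im=robot.capture("scene")
cv2.imwrite("pics/s9.png",cv2.resize(im[80:250,150:330,::-1],None,fx=3.5,fy=3.5,interpolation=cv2.INTER_CUBIC))
E
```

```text
time_s: 20.6
tool_pos: [0.4772, -0.2967, 0.284]
orientation: [-3.141, -0.0, 3.109]
contact_force: [-0.0, -0.4, -1.0]
gripper_width: 0.0339
```

View pics/w15.png

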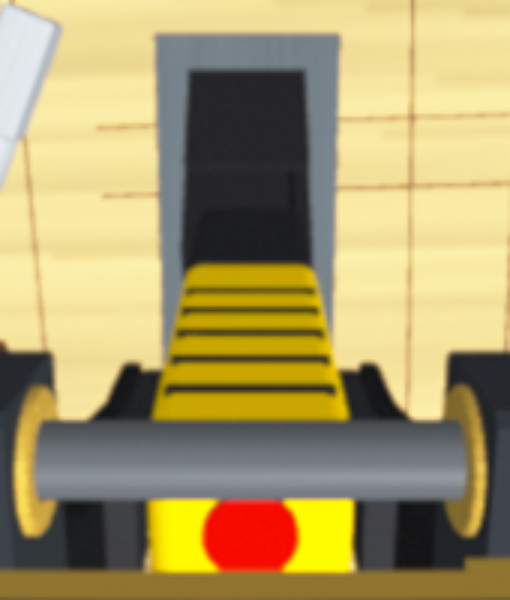

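View pics/s9.png

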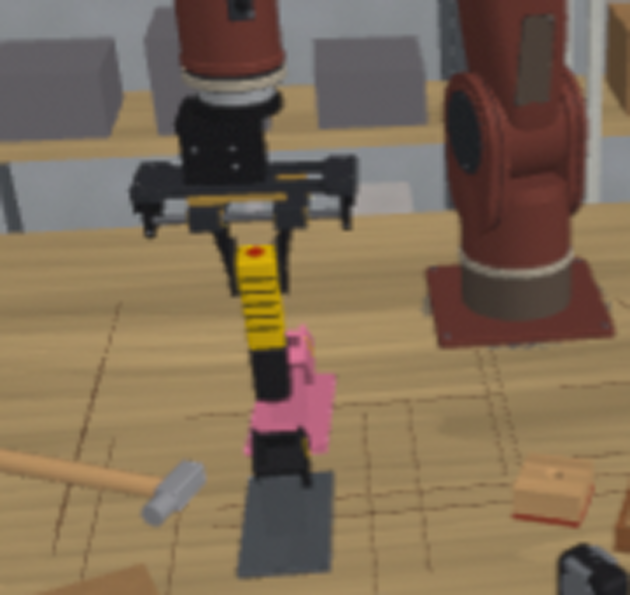

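```bash
python3 -m jog '0 0 0 0 -1;0 0 0 0 -1' 15; python3 -m jog '0 0 0 0 -1' 40
python3 - <<'E'
from h import *
print(go([0.482,0.191,0.303]).round(2),robot.read_state()["qpos"].round(2))
E
```

```text
time_s: 20.9
tool_pos: [0.4769, -0.2968, 0.284]
orientation: [-3.141, -0.0, 3.109]
contact_force: [0.1, -0.7, -1.7]
gripper_width: 0.0341
time_s: 21.0
tool_pos: [0.4768, -0.2968, 0.284]
orientation: [-3.142, -0.0, 3.109]
contact_force: [-0.0, -0.2, -2.2]
gripper_width: 0.0338
[ 0.44 19.51 -0.76] [-0.33  0.17  0.92  1.65 -0.14  1.39  2.15]
```

```bash
python3 -m jog '0 .3 -.2 0 -1;0 .6 -.3 0 -1;.03 .9 -.26 0 -1;.03 1 0 0 -1;.03 1 0 0 -1;.03 1 0 0 -1;.03 1 0 0 -1;.03 1 0 0 -1;.03 1 0 0 -1;.03 1 0 0 -1;.03 1 0 0 -1;.03 1 0 0 -1;.03 1 0 0 -1;.03 1 0 0 -1;.03 1 0 0 -1;.03 1 0 0 -1;.02 1 0 0 -1;0 1 0 0 -1;0 1 0 0 -1;0 .8 0 0 -1' 40
python3 -m jog '0 .6 0 0 -1;0 .4 0 0 -1;0 .2 0 0 -1;0 0 0 0 -1;0 0 0 0 -1;0 0 0 0 -1;0 0 0 0 -1'
python3 - <<'E'
from h import *
print(go([0.482,0.191,0.303]).round(2),robot.read_state()["qpos"].round(2))
im=robot.capture("wrist")
cv2.imwrite("pics/w16.png",cv2.resize(im[100:300,200:450,::-1],None,fx=3,fy=3))
im=robot.capture("scene")
cv2.imwrite("pics/s10.png",cv2.resize(im[70:250,290:430,::-1],None,fx=3.3,fy=3.3,interpolation=cv2.INTER_CUBIC))
E
```

```text
time_s: 23.0
tool_pos: [0.4808, 0.1702, 0.3034]
orientation: [3.141, 0.0, 3.11]
contact_force: [0.3, -0.3, -2.3]
gripper_width: 0.0337
time_s: 23.7
tool_pos: [0.4823, 0.1976, 0.3032]
orientation: [3.141, 0.0, 3.108]
contact_force: [-0.3, -0.4, -2.0]
gripper_width: 0.0337
[ 0.   -0.26  0.01] [-0.87  0.03  0.41  1.69 -0.01  1.42  1.08]
```

View pics/w16.png

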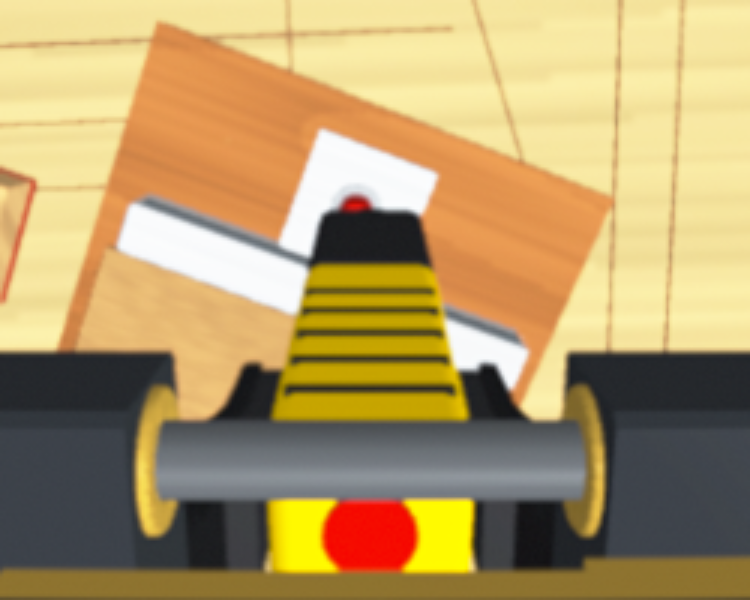

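View pics/s10.png

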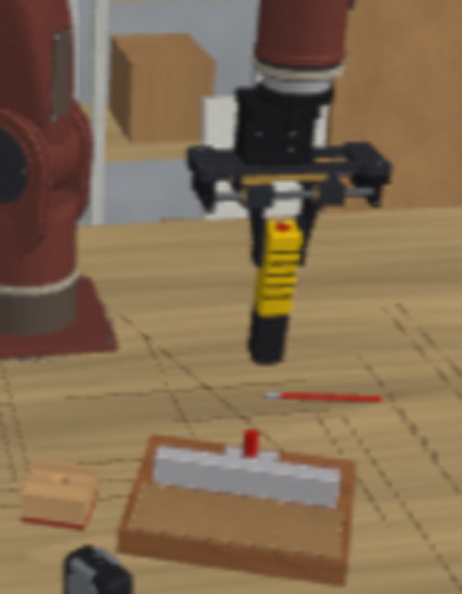

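```bash
python3 - <<'E'
from h import *
m=robot.camera_model("wrist");f=lambda X,Y:((X+.5)/3-.5+200,(Y+.5)/3-.5+100)
tx=np.array([np.cos(3.108),np.sin(3.108),0])
print("pin",at(m,*f(356,183),.044)-.013*tx)
print("lens",at(m,*f(371,212),.180)-.017*tx)
E
python3 -m jog '0 -.15 0 0 -1;0 -.1 0 0 -1;0 0 0 0 -1;0 0 0 0 -1;0 0 0 0 -1' 40
python3 - <<'E'
from h import *
m=robot.camera_model("wrist");print(px(m,[.475,.191,.044]))
im=robot.capture("wrist")
cv2.imwrite("pics/w17.png",cv2.resize(im[100:300,200:450,::-1],None,fx=3,fy=3))
im=robot.capture("top")
cv2.imwrite("pics/t2.png",cv2.resize(im[130:270,200:350,::-1],None,fx=4,fy=4))
im=robot.capture("scene")
cv2.imwrite("pics/s11.png",im[:,:,::-1])
E
```

```text
pin [0.47503494 0.19184783 0.044     ]
lens [0.47316783 0.1988467  0.18      ]
time_s: 24.3
tool_pos: [0.4819, 0.1921, 0.3031]
orientation: [3.142, -0.0, 3.109]
contact_force: [0.3, 0.1, -2.7]
gripper_width: 0.0339
[321.7685766  169.72105596]
```

View pics/w17.png

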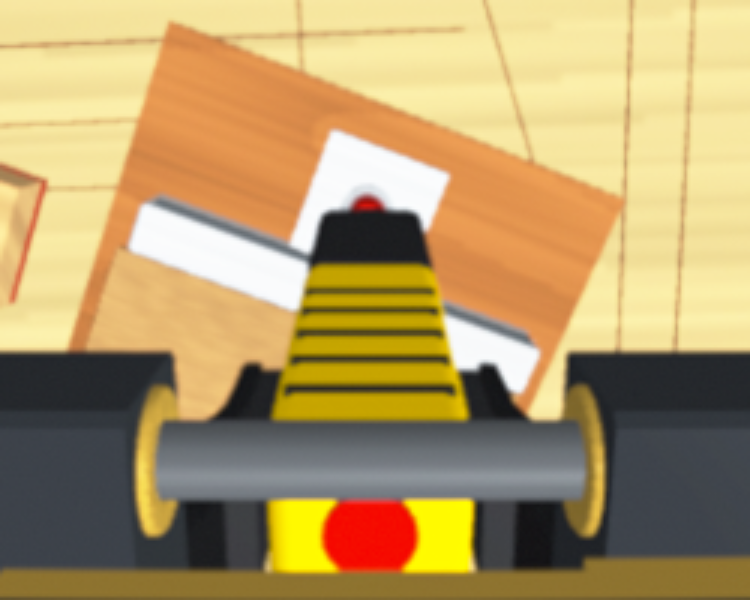

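View pics/t2.png

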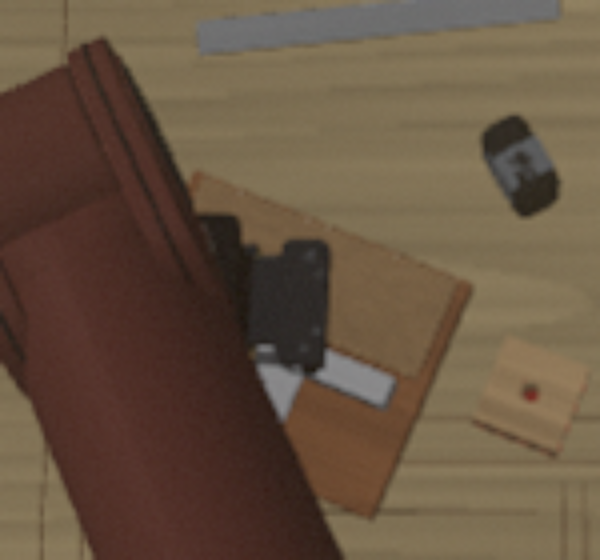

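View pics/s11.png

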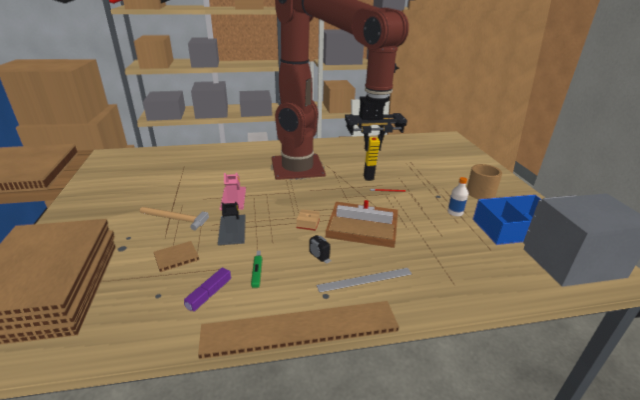

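```bash
python3 -m jog '0 0 0 0 -1;0 0 0 0 -1' 40
python3 - <<'E'
from h import *
m=robot.camera_model("scene")
for z in(.16,.18,.2):print(z,px(m,[.474,.192,z]))
s=robot.read_state();print(s["joint_vel"].round(3),s["gripper_width"])
robot.hand_in()
E
```

```text
time_s: 24.65
tool_pos: [0.4819, 0.192, 0.303]
orientation: [-3.142, -0.0, 3.109]
contact_force: [-0.6, -0.2, -1.7]
gripper_width: 0.0337
0.16 [368.064048   181.84251445]
0.18 [368.5673357  176.85883137]
0.2 [369.07830886 171.79711933]
[-0.001  0.     0.002  0.001  0.001  0.002 -0.001] 0.03366285302734902
the job is handed in; nothing more can be done
```

I seated the lock pin, let go of it, and handed in with the lamp held pointing down over it, at 24.65 s; no verdict is reported.

- **Pin:** I moved it from its block into the fence's tongue and pressed until the wrist force rose to about 22 N, at the same tool height as in the block. The pictures after release show its collar on the tongue, near its middle.
- **Lamp:** I drew it along the slope until it was clear of the holster. The tool can only point down, so I eased the grip to 3 N and let the lamp swing towards vertical. Two short jerks took out most of the remaining lean, and I then tightened the grip to 40 N.
- **Final pose:** In the wrist picture the lens centre was about 2 mm sideways of the pin, with the lamp leaning about 4° (limit 12.6°). The arm was still.
- **Lens height:** It came out at about 0.18 m, or 10 cm above the pin's top. The scene camera roughly agreed at 0.17 to 0.18 m.
- **Bystanders:** They looked unmoved in the last scene picture; I did not measure them.

**Disagreement between cameras:** the top and wrist cameras differed by about 2 to 3 mm in absolute position. I used the wrist camera and corrected about 1 mm just before insertion. The top camera could not check the final pose because the arm hid it.

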